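# Set the bench cradle to its longest notch

## Task

Set the bench cradle to its longest length: lift the slide by its black knob out of the notch it sits in, carry it along the track and drop it into the last notch, at the end farthest from the upright fork, so that its crossbar sits fully down in both cheeks. Leave the plain stop bar in its own notch and let go of the slide.

Things in the scene. Friction and masses are not known exactly. Their poses are not given: they have to be found in the camera images.
- cradle: Fixed bench cradle. Two parallel aluminium cheeks (14 mm thick, 40 mm apart, tops 55 mm above the table) run along its y, -132 to +132 mm, on a dark base plate. Five notch pairs at y = +96, +48, 0, -48, -96 mm: 18 mm deep, floor 37 mm above the table, 24 mm wide there, 36 mm at the mouth. Upright fork, 102 mm tall, at y = +175 mm. Origin: on the table below the middle notch, z up.
- slide: Loose slide, 0.2 kg. Steel crossbar 84 x 14 x 14 mm (long in x) lying across both cheeks; keel 24 x 12 mm reaching 24 mm below it; 12 mm stem to a round black knob, 30 mm wide, from 43 to 75 mm above the origin. Origin: centre of the crossbar's underside, on the notch floor when seated; z up. Starts in the notch nearest the fork or the middle one, x along the cradle's x. Lifts straight up.
- end_notch (a point): The notch to use: last pair, at y = -96 mm of the cradle, farthest from the fork. Point midway between the cheeks at the height of the notch floor, 37 mm above the table; axes as the cradle's. The slide's origin is here when it is fully down.
- stop_bar: Plain steel bar without knob, 84 x 14 x 14 mm (long in x), loose across both cheeks in the other one of those two notches, its top 51 mm above the table. It stays there. It may lie between the slide and the last notch: the slide passes over it if lifted 45 mm or more. Origin: centre of its underside.
Not all that is in view belongs to the job. Of the things shaped like the stop_bar, the steel one is meant. What is shaped like the slide but purple is not meant.

How it is judged:
On the way:
1. the slide is lifted clear of its notch (at least 19 mm above the notch floor) (z of slide in the frame of end_notch above 0.019 m), for 0.1 s.
At the end, for the whole second after the job is handed in: The slide rests in the notch farthest from the fork: its origin within 14 mm horizontally of that notch's point and within 4 mm of its height, upright within 0.15 rad, crossbar across the track within 0.25 rad, at rest and released; the stop bar lies at rest within 20 mm of where it began (horizontal distance between slide and end_notch below 0.014 m and z of slide in the frame of end_notch between -0.004 and 0.004 m and angle between slide's own z axis and vertical below 0.15 rad and angle between the x axis of slide and the x axis of cradle, either way round below 0.25 rad and linear speed of each of slide, stop_bar below 0.02 m/s and distance of stop_bar from where it was at the start of the episode below 0.02 m); the robot touches nothing.
It fails at once if the plain stop bar is moved out of its place (more than 20 mm) (distance of stop_bar from where it was at the start of the episode above 0.02 m).
It also fails if it takes over 32 s, if anything falls off the work surface, if the arm or the gripper's body presses on something with over 40 N, if the wrist force passes 120 N, or if a joint passes its speed limit or range.

## Robot

A 6-joint arm with a two-finger parallel gripper is mounted at the origin on the work surface. World frame = base frame: x ahead of the robot, y to its left, z up, the work surface at z = 0. Lengths are in m, angles in rad, forces in N, time in s.
With the tool pointing down it reaches from about 0.325 to 0.775 m from the base axis. Payload 5.5 kg.
Tool frame: the origin (TCP) lies on the front face of the gripper's body, between the roots of the fingers; the fingertips stand 80 mm ahead of it and the grasp point (between the pads) lies 61 mm ahead of it (tips_ahead is the distance from the TCP to the fingertips, in m); z points along the fingers, y is the line along which they close (so a half turn about z gives the same grasp; the last joint's range is limited). The gripper opens to 88 mm and grips with 3 to 60 N. Pads are 20 mm wide; open, the fingers measure 115 mm over their backs; the gripper's body (75 mm by 178 mm) begins 61 mm behind the grasp point.
Start: joints at [1.131, 0.091, 1.231, -0, 1.82, -0.057], TCP at [0.224, 0.557, 0.303] pointing down, gripper open.
Joint ranges: [-2.87, 2.87], [-0.86, 2.18], [0.17, 2.46], [-1.51, 4.65], [0.06, 2.69], [-2.65, 2.65]. Speed limits (rad/s): [2.57, 2.57, 3.01, 3.14, 3.14, 3.14].

## Interface

Orientations are given as a rotation vector (axis times angle).
In Python, from station import observe, grab_frame, job_done, tips_ahead gives the robot as it stands. The module is installed in compiled form; this text tells all that it offers.
- The arm moves only by the shell command python3 -m crank 'ROWS' [FORCE]. ROWS is JSON, a list of rows, each a list of 5 numbers: the shift along the tool's x, y, z in m, then the turn about the tool's z in rad, then the closure, from -1 (fully open) to 1 (shut). In form: [[dx, dy, dz, yaw, gripper], ...]. A call has 1 to 10 rows; each row shifts and turns the commanded pose from where the row before left it, along the tool's axes as they then stand; what a row does not reach is not made up. A row lasts 1/8 s, in which the tool goes at most 62.5 mm and 10.7 degrees, less where a joint would pass 70% of its speed; a pose out of reach is approached as far as the arm can. A call is refused whole if a number of a shift passes 0.0625 or a number of a turn 0.188, either way. A call with a gripper value outside its range is refused whole. The fingers move at their own pace and stop on an object; FORCE is the grip in N (left out, the last holds). Time passes only in rows, so rows that do not move let the fingers close. It gives the time, the measured TCP pose, the force, the opening and the grip force at its end, in the units of the state.
- observe(): the state, without advancing time (a new reading comes with each control period).
- grab_frame(name): name is "scene" or "top" or "wrist"; returns a dict with "img" (480x640x3 uint8, blue, green, red), "fx", "fy", "cx", "cy" (pixels), "view" (4x4, takes a point from world to camera coordinates). Camera axes: x right, y up, looking along -z (the intrinsics and any distortion apply to the point x, -y, -z); pixel columns grow to the right and rows downward; lengths in m; the calibration is good to about 2 mm. The wrist camera is an equidistant fisheye: a pixel r from the principal point sees the ray r / f radians off the axis. A picture is of the moment at which its call begins. There is no depth.
- job_done(): hands the job in; it is judged then, once.
The state is a dict: "clock": time; "joint_pos": joint angles; "dq": joint speeds; "effort": joint torques, N m; "eef_pos": TCP position; "ee_rot": TCP orientation; "ft_force": force on the tool from outside, world axes, zero at the start; "wrist_torque": the same for the moment, N m; "grip_width": finger opening in m; "finger_force": force on a finger pad.
Only numpy, scipy, OpenCV 4.12 (cv2) and the standard library are available. Lean on these libraries where they do the work, as an engineer would, in place of code of your own. Each camera call takes 0.05 s, during which the arm holds its last target. There are 200 camera calls.

## Working session

There is one attempt and no reset: what is moved stays moved. The work goes in short steps, Python scripts to look and compute and a shell command to move; the robot and the scene stay as the last step left them, time stands still between calls to the robot, and variables do not carry over. Pictures are saved under pics/ and viewed, at most 10 in all, crops included, and the job is handed in when it is done.

```bash
mkdir -p pics
cat > h.py <<'E'
import numpy as np, cv2
from station import *
def ray(f,u,v):
    V=np.array(f["view"]); d=np.array([(u-f["cx"])/f["fx"],-(v-f["cy"])/f["fy"],-1.])
    R=V[:3,:3]; return -R.T@V[:3,3], R.T@d
def onz(f,u,v,z):
    o,d=ray(f,u,v); return o+d*(z-o[2])/d[2]
E
python3 - <<'E'
from h import *
for n in("top","scene"):
    f=grab_frame(n); cv2.imwrite(f"pics/{n}0.png",f["img"]); print(n,f["fx"],f["cx"],f["cy"],np.round(f["view"],3).tolist(),[k for k in f])
print(observe()["ee_rot"],tips_ahead)
E
```

```text
top 522.81157117312 312.53382465169096 237.9855553999148 [[-0.017, -1.0, 0.001, 0.103], [0.99, -0.017, 0.139, -0.578], [-0.139, 0.003, 0.99, -0.714], [0.0, 0.0, 0.0, 1.0]] ['img', 'fx', 'fy', 'cx', 'cy', 'view']
scene 600.6415567165049 323.25645883282186 243.83305295309054 [[0.082, 0.996, -0.019, -0.154], [-0.604, 0.065, 0.795, 0.263], [0.793, -0.054, 0.607, -1.421], [0.0, 0.0, 0.0, 1.0]] ['img', 'fx', 'fy', 'cx', 'cy', 'view']
[-5.97510450e-01 -3.08380460e+00  2.70660478e-03] 0.08
```

View pics/top0.png

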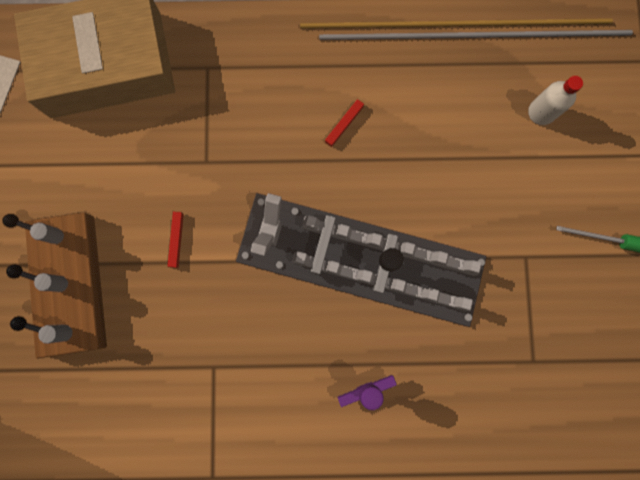

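View pics/scene0.png

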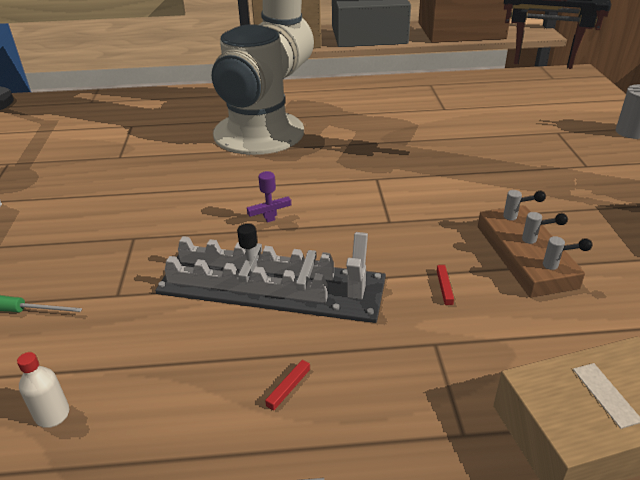

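The top view shows the cradle, with its fork at about (268,225) and its far end at about (478,290). The steel slide with the black knob is in the middle notch at (391,260), and the steel stop bar is in the notch nearest the fork at (323,243).

Lookalikes: the red bars at (345,122) and (176,240) are not steel, so they are not the stop bar. The purple slide at (370,395) is excluded by the task. I'll confirm in one crop and measure.

Run:
```python
from h import *
t=cv2.imread("pics/top0.png"); s=cv2.imread("pics/scene0.png")
cv2.imwrite("pics/crop.png",cv2.resize(t[185:335,230:500],None,fx=2.9,fy=2.9,interpolation=cv2.INTER_CUBIC))
T=grab_frame("top");S=grab_frame("scene")
# knob: very dark blob
def knob(im,x0,x1,y0,y1,th):
    m=(im[y0:y1,x0:x1].max(2)<th).astype(np.uint8); m=cv2.morphologyEx(m,cv2.MORPH_OPEN,np.ones((5,5)))
    n,l,st,c=cv2.connectedComponentsWithStats(m)
    for i in range(1,n): print(st[i],c[i]+[x0,y0])
for th in(25,35): knob(t,365,420,235,285,th); print(); knob(s,230,265,215,255,th); print()
# base plate outline: dark greyish
hsv=cv2.cvtColor(t,cv2.COLOR_BGR2HSV)
m=((hsv[...,1]<70)).astype(np.uint8); m[:185]=0;m[335:]=0;m[:,:225]=0;m[:,500:]=0
m=cv2.morphologyEx(m,cv2.MORPH_OPEN,np.ones((5,5)))
c=max(cv2.findContours(m,0,2)[0],key=cv2.contourArea); r=cv2.minAreaRect(c); b=cv2.boxPoints(r); print(r)
for z in(.01,): print([ (p.round(),onz(T,*p,z).round(4)) for p in b])
```

```text
[  9  19   9  14 106] [242.80188679 240.58490566]


[ 9 11  6  6 35] [241.57142857 228.57142857]
[  8  17  18  16 256] [247.05078125 239.4140625 ]

((362.65093994140625, 258.4716796875), (242.16664123535156, 74.17469787597656), 15.945395469665527)
[(array([236., 261.], dtype=float32), array([0.5515, 0.2082, 0.01  ])), (array([256., 190.], dtype=float32), array([0.6598, 0.1776, 0.01  ])), (array([489., 256.], dtype=float32), array([ 0.5523, -0.17  ,  0.01  ])), (array([469., 327.], dtype=float32), array([ 0.4478, -0.1334,  0.01  ]))]
```

View pics/crop.png

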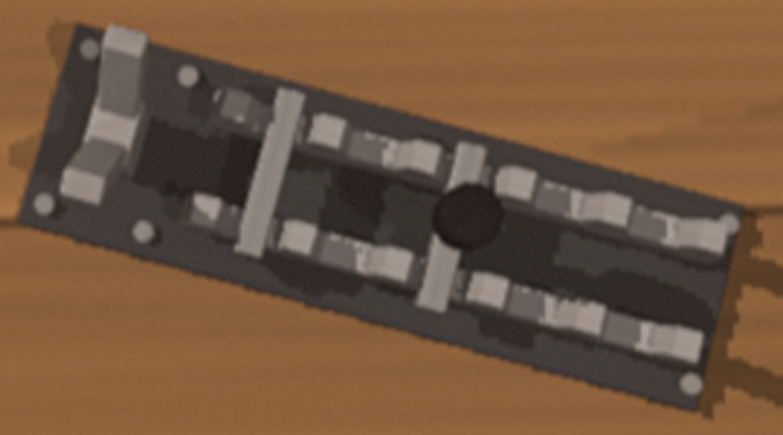

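The crop confirms it. The knobbed steel slide is in the middle notch, with crossbar ends at crop (470,148) and (432,305). The plain steel bar is in the notch nearest the fork, with ends at (290,92) and (250,250), and the last notch is at crop x≈645.

Run:
```python
from h import *
from scipy.spatial.transform import Rotation as Ro
T=grab_frame("top")
g=lambda x,y:onz(T,x/2.9+230,y/2.9+185,.051)[:2]
a,b,c,d=g(470,148),g(432,305),g(290,92),g(250,250)
k=onz(T,468/2.9+230,216/2.9+185,.112)[:2]
s=(a+b)/2;st=(c+d)/2
print("slide",s,"knob",k,"bar",st,np.linalg.norm(s-st),np.linalg.norm(a-b),np.linalg.norm(c-d))
y=(st-s);print("cradle y heading",np.degrees(np.arctan2(y[1],y[0])),"xbar",np.degrees(np.arctan2(*(a-b)[::-1])))
o=observe();R=Ro.from_rotvec(o["ee_rot"]).as_matrix();print(R.round(3),o["eef_pos"])
D=np.append(k,.25)-o["eef_pos"];print("shift tool",R.T@D)
```

```text
slide [ 0.5409481  -0.00885427] knob [ 0.53978329 -0.00784812] bar [0.56968964 0.07874935] 0.09219799542686878 0.07927106464388405 0.08045563195301998
cradle y heading 71.83604452903484 xbar -15.5895045455291
[[-0.928  0.373 -0.   ]
 [ 0.373  0.928 -0.001]
 [ 0.    -0.001 -1.   ]] [0.22407241 0.55653213 0.30209296]
shift tool [-0.5036536  -0.40557857  0.05245165]
```

```bash
python3 -m crank '[[-0.042,-0.034,0,-0.01,-1],[-0.042,-0.034,0,-0.01,-1],[-0.042,-0.034,0,-0.01,-1],[-0.042,-0.034,0,-0.01,-1],[-0.042,-0.034,0,-0.01,-1],[-0.042,-0.034,0,-0.01,-1],[-0.042,-0.034,0,-0.01,-1],[-0.042,-0.034,0,-0.01,-1],[-0.042,-0.034,0,-0.01,-1],[-0.042,-0.034,0,0,-1]]' 20
python3 - <<'E'
from h import *
from scipy.spatial.transform import Rotation as Ro
o=observe();R=Ro.from_rotvec(o["ee_rot"]).as_matrix();print(R.round(3))
print(R.T@(np.array([.540,-.008,.25])-o["eef_pos"]))
E
```

```text
clock: 1.5
eef_pos: [0.5083, 0.0952, 0.3027]
ee_rot: [0.458, 3.108, 0.0]
ft_force: [1.1, 0.7, 1.4]
grip_width: 0.0878
finger_force: 0.0
[[-0.957  0.289  0.   ]
 [ 0.289  0.957  0.   ]
 [-0.     0.    -1.   ]]
[-0.06014655 -0.08962126  0.05273883]
```

```bash
python3 -m crank '[[-0.02,-0.03,0.01,0,-1],[-0.02,-0.03,0.02,0,-1],[-0.02,-0.03,0.02,0,-1],[0,0,0,0,-1],[0,0,0,0,-1]]'
python3 - <<'E'
from h import *
f=grab_frame("wrist"); cv2.imwrite("pics/w1.png",f["img"]); print(f["fx"],f["cx"],f["cy"],np.round(f["view"],3).tolist(),observe()["eef_pos"])
E
```

```text
clock: 2.12
eef_pos: [0.539, -0.0063, 0.2531]
ee_rot: [0.458, 3.108, 0.001]
ft_force: [0.5, 0.4, 0.8]
grip_width: 0.088
finger_force: 0.0
371.64829954431775 318.9195179281417 239.22111628940021 [[0.289, 0.957, 0.0, -0.148], [-0.917, 0.277, -0.287, 0.517], [-0.275, 0.083, 0.958, -0.195], [0.0, 0.0, 0.0, 1.0]] [ 0.53907904 -0.00590989  0.25357278]
```

View pics/w1.png

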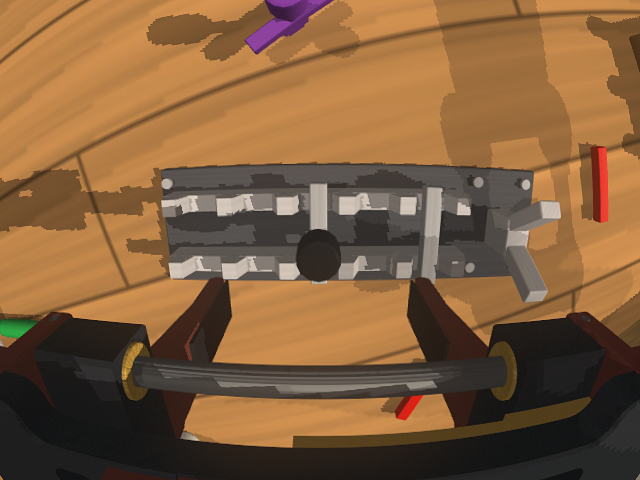

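The wrist view shows the slide's crossbar from (318,185) to (319,282) and the knob top at about (318,252). The stop bar runs from (433,188) to (429,278). The cradle is aligned with the image rows, so the yaw is right.

```bash
cat >> h.py <<'E'
def wz(f,u,v,z):
    x,y=(u-f["cx"]),(v-f["cy"]);r=np.hypot(x,y);th=r/f["fx"]
    d=np.array([np.sin(th)*x/r,-np.sin(th)*y/r,-np.cos(th)]);V=np.array(f["view"]);R=V[:3,:3]
    o=-R.T@V[:3,3];d=R.T@d;return o+d*(z-o[2])/d[2]
E
python3 - <<'E'
from h import *
from scipy.spatial.transform import Rotation as Ro
f=grab_frame("wrist");im=f["img"]
m=(im.max(2)<45).astype(np.uint8);m[:225]=0;m[285:]=0;m[:,:290]=0;m[:,350:]=0
m=cv2.morphologyEx(m,cv2.MORPH_OPEN,np.ones((7,7)))
n,l,st,c=cv2.connectedComponentsWithStats(m);print(st[1:],c[1:])
o=observe();R=Ro.from_rotvec(o["ee_rot"]).as_matrix();e=np.array(o["eef_pos"])
for nm,u,v,z in[("knobtop",318,258,.112),("knobc",318.5,255,.100),("s_up",318,185,.051),("s_lo",319,282,.051),("b_up",433,188,.051),("b_lo",429,278,.051),("plateend-up",162,170,.01),("plateend-lo",170,279,.01)]:
    p=wz(f,u,v,z);print(nm,p.round(4),(R.T@(p-e)).round(4))
E
```

```text
[[300 229  35  17 405]] [[316.59259259 236.89876543]]
knobtop [ 0.5395 -0.0081  0.112 ] [-0.0008 -0.0023  0.1418]
knobc [ 0.5416 -0.0084  0.1   ] [-0.0029 -0.002   0.1538]
s_up [0.5031 0.0027 0.051 ] [ 0.0372 -0.0024  0.2027]
s_lo [ 0.5808 -0.0198  0.051 ] [-0.0437 -0.0016  0.2029]
b_up [0.5306 0.0903 0.051 ] [0.0361 0.0893 0.2028]
b_lo [0.6055 0.071  0.051 ] [-0.0412  0.0925  0.2029]
plateend-up [ 0.4506 -0.1331  0.01  ] [ 0.0486 -0.1477  0.2436]
plateend-lo [ 0.5539 -0.1682  0.01  ] [-0.0605 -0.1515  0.2438]
```

```bash
python3 -m crank '[[-0.003,-0.002,0.03,0,-1],[0,0,0.03,0,-1],[0,0,0.02,0,-1],[0,0,0.016,0,-1],[0,0,0,0,1],[0,0,0,0,1],[0,0,0,0,1],[0,0,0,0,1],[0,0,0,0,1],[0,0,0,0,1]]' 25
```

```text
clock: 3.48
eef_pos: [0.5414, -0.0095, 0.1567]
ee_rot: [0.458, 3.108, 0.0]
ft_force: [0.1, 0.2, -0.3]
grip_width: 0.0308
finger_force: 0.2
```

```bash
python3 -m crank '[[0,0,0,0,1],[0,0,0,0,1],[0,0,-0.01,0,1],[0,0,-0.02,0,1],[0,0,-0.02,0,1],[0,0,0,0,1],[0,0,0,0,1]]' 25
python3 - <<'E'
from h import *
f=grab_frame("wrist"); cv2.imwrite("pics/w2.png",f["img"]);cv2.imwrite("pics/s2.png",grab_frame("scene")["img"][180:340,130:410].repeat(2,0).repeat(2,1))
E
```

```text
clock: 4.35
eef_pos: [0.5413, -0.0095, 0.2066]
ee_rot: [0.458, 3.108, 0.0]
ft_force: [-1.0, 0.1, -2.4]
grip_width: 0.0295
finger_force: 25.0
```

View pics/w2.png

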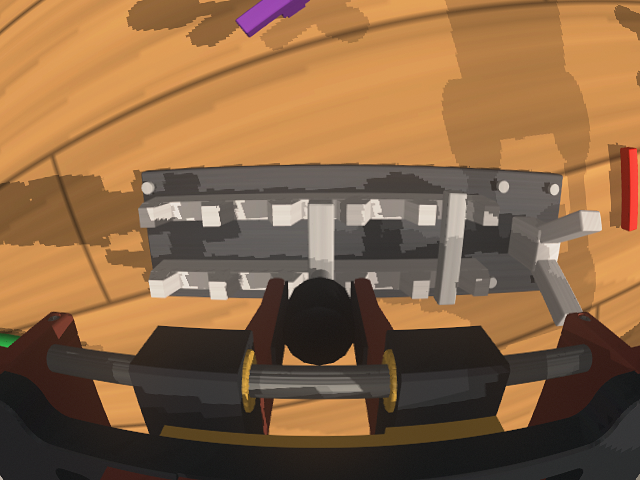

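The slide is lifted and held straight, with its crossbar vertical at column 320. I'll carry it about 96 mm along −y and check against the notch.

```bash
python3 -m crank '[[0,-0.016,0,0,1],[0,-0.02,0,0,1],[0,-0.02,0,0,1],[0,-0.02,0,0,1],[0,-0.02,0,0,1],[0,0,0,0,1],[0,0,0,0,1],[0,0,0,0,1]]'
python3 - <<'E'
from h import *
f=grab_frame("wrist"); np.save("f3.npy",f,allow_pickle=True); cv2.imwrite("pics/w3.png",cv2.resize(f["img"][150:350,200:460],None,fx=3,fy=3))
E
```

```text
clock: 5.45
eef_pos: [0.5138, -0.101, 0.2067]
ee_rot: [0.457, 3.108, 0.0]
ft_force: [-0.3, -0.5, -1.8]
grip_width: 0.03
finger_force: 25.0
```

View pics/w3.png

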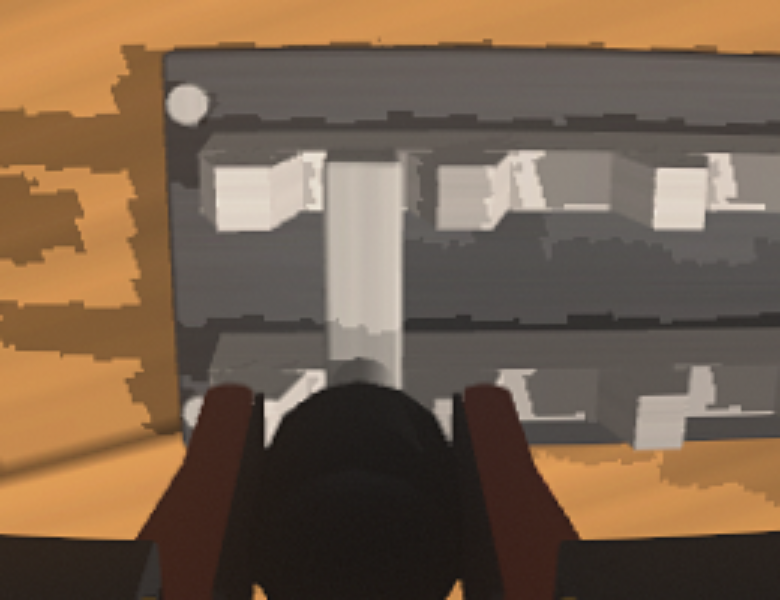

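The crossbar spans crop columns 327–402, and the last notch's mouth spans 272–437 on the upper cheek at row ~200. I'll compute the offset.

Run:
```python
from h import *
from scipy.spatial.transform import Rotation as Ro
f=np.load("f3.npy",allow_pickle=True).item();o=observe();R=Ro.from_rotvec(o["ee_rot"]).as_matrix();e=np.array(o["eef_pos"])
for nm,u,v,z in[("mouthL",272,195,.055),("mouthR",437,195,.055),("mouthLin",272,229,.055),("cheekend",216,195,.055),("lump2R",493,195,.055),("next mouthR",655,195,.055),("barL",327,165,.101),("barR",402,165,.101),("barL2",327,330,.101),("barR2",402,330,.101)]:
    p=wz(f,u/3+200,v/3+150,z);print(nm,(R.T@(p-e)).round(4))
```

```text
mouthL [ 0.025  -0.0198  0.1516]
mouthR [0.025  0.0158 0.1517]
mouthLin [ 0.0175 -0.02    0.1516]
cheekend [ 0.0251 -0.032   0.1516]
lump2R [0.0251 0.0279 0.1517]
next mouthR [0.0254 0.0642 0.1517]
barL [ 0.0409 -0.0066  0.1057]
barR [0.0409 0.0063 0.1057]
barL2 [ 0.0108 -0.0069  0.1057]
barR2 [0.0108 0.0066 0.1057]
```

```bash
python3 -m crank '[[0,-0.002,0,0,1],[0,0,0.012,0,1],[0,0,0.012,0,1],[0,0,0.01,0,1],[0,0,0.008,0,1],[0,0,0.004,0,1],[0,0,0,0,1],[0,0,0,0,1]]'
```

```text
clock: 6.5
eef_pos: [0.5133, -0.1034, 0.1611]
ee_rot: [0.458, 3.107, -0.0]
ft_force: [-0.0, -0.0, -2.2]
grip_width: 0.0298
finger_force: 25.0
```

Free so far, with 4 mm left to go.

```bash
python3 -m crank '[[0,0,0.002,0,1],[0,0,0.0015,0,1],[0,0,0,0,1],[0,0,0,0,1]]'
```

```text
clock: 7.0
eef_pos: [0.5131, -0.1033, 0.1571]
ee_rot: [-0.458, -3.108, 0.0]
ft_force: [-0.9, -0.5, -1.8]
grip_width: 0.0296
finger_force: 25.0
```

```bash
python3 -m crank '[[0,0,0.0005,0,1],[0,0,0,0,0],[0,0,0,0,-1],[0,0,0,0,-1],[0,0,0,0,-1],[0,0,0,0,-1],[0,0,-0.02,0,-1],[0,0,-0.04,0,-1],[0,0,-0.03,0,-1],[0,0,0,0,-1]]'
python3 - <<'E'
from h import *
f=grab_frame("wrist");np.save("f4.npy",f,allow_pickle=True); a=cv2.resize(f["img"][150:320,120:560],(792,306))
s=cv2.resize(grab_frame("scene")["img"][210:330,130:410],(679,291)); s=cv2.copyMakeBorder(s,0,0,0,113,0)
cv2.imwrite("pics/fin.png",np.vstack([a,s]))
E
```

```text
clock: 8.25
eef_pos: [0.5141, -0.1036, 0.2513]
ee_rot: [0.457, 3.101, -0.001]
ft_force: [0.1, -0.4, -0.8]
grip_width: 0.0878
finger_force: 0.0
```

View pics/fin.png

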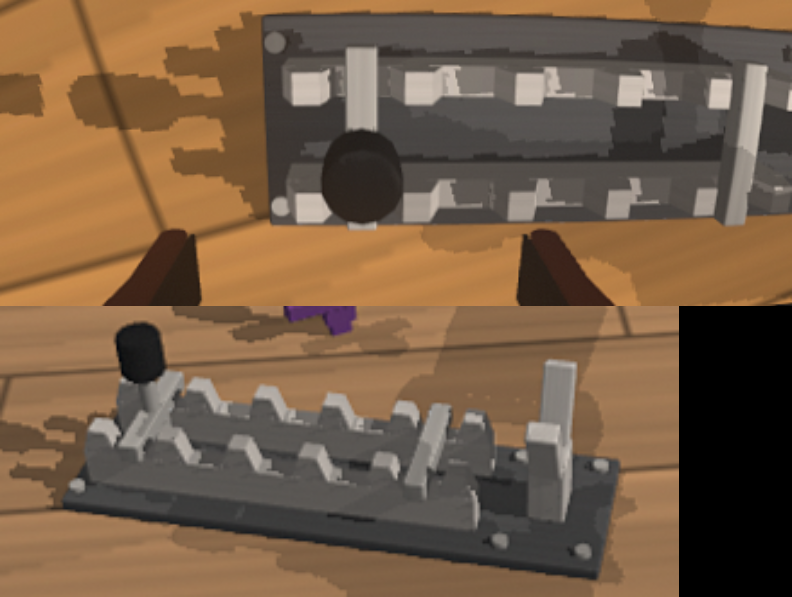

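The slide is upright and seated in both cheeks at the last notch: its crossbar is at column 362 in the upper panel, and it lies low in the notch in the scene view. The stop bar hasn't moved, and the gripper is clear.

```bash
python3 -c "
from station import *
print(job_done())"
```

```text
the job is handed in; nothing more can be done
None
```

The slide is in the last notch, seated in both cheeks and released, the stop bar is still in its own notch, and the job was handed in at about 8.3 s; `job_done()` returned no verdict, so this rests on the final pictures.

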